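# Put the last spice jar into the leaning rack and tip the box lid shut

### The arm

A 6-joint arm with a two-finger parallel gripper is mounted at the origin on a cart in front of the work surface, level with it; the furniture and walls round the work are solid. World frame = base frame: x ahead of the robot, y to its left, z up, the work surface at z = 0. Lengths are in mm, angles in degrees, forces in N, time in s.
With the tool pointing down it reaches from about 300 to 850 mm from the base axis. Payload 4.2 kg.
Tool frame: the origin (TCP) lies midway between the tips of the shut fingers; the grasp point (between the pads) lies 19 mm behind it; z points along the fingers, y is the line along which they close (so a half turn about z gives the same grasp; the last joint's range is limited). The gripper opens to 91 mm and grips with 3 to 60 N. Pads are 32 mm wide; open, the fingers measure 118 mm over their backs; the gripper's body (76 mm by 178 mm) begins 60 mm behind the grasp point.
Start: joints at [65.317, 18.312, 89.639, -0, 72.044, -1.146], TCP at [229.628, 527.18, 174.876] pointing down, gripper open.
Joint ranges: [-177.97, 177.97], [-48.28, 115.42], [12.27, 149.76], [-77.06, 257.06], [2.81, 150.46], [-146.56, 146.56]. Speed limits (degrees/s): [147.25, 147.25, 180, 180, 180, 180].

### API

Orientations are given as [roll, pitch, yaw] about the fixed x, y, z axes, in that order (R = Rz(yaw) Ry(pitch) Rx(roll)).
In Python, from workcell import env gives the robot as it stands.
- The arm moves only by the shell command python3 -m jog 'ROWS' [FORCE]. ROWS is a JSON object of lists of equal length, an entry for each row: "jaw": the finger opening in mm, from 0 to 91.2; "slide": the shift along the tool's x, y, z in units of 30 mm (1.0 is 30 mm), a list of three; "spin": the turn about the tool's z in units of 8 degrees (1.0 is 8 degrees). In form: {"jaw": [jaw, ...], "slide": [[dx, dy, dz], ...], "spin": [spin, ...]}. A call has 1 to 10 rows; each row shifts and turns the commanded pose from where the row before left it, along the tool's axes as they then stand; what a row does not reach is not made up. A row lasts 1/10 s, in which the tool goes at most 50 mm and 8.59 degrees, less where a joint would pass 70% of its speed; a pose out of reach is approached as far as the arm can. A call is refused whole if a number of a shift passes 1 or a number of a turn 1, either way. A call with a gripper value outside its range is refused whole. The fingers move at their own pace and stop on an object; FORCE is the grip in N (left out, the last holds). Time passes only in rows, so rows that do not move let the fingers close. It gives the time, the measured TCP pose, the force, the opening and the grip force at its end, in the units of the state.
- env.state(): the state, without advancing time (a new reading comes with each control period).
- env.grab_frame(name): name is "side" or "top" or "wrist"; returns the picture (400x640x3 uint8, red, green, blue); there is no depth.
- env.camera_model(name): a dict with "fx", "fy", "cx", "cy" (pixels), "camera_from_world" (4x4, takes a point from world to camera coordinates). Camera axes: x right, y up, looking along -z (the intrinsics and any distortion apply to the point x, -y, -z); pixel columns grow to the right and rows downward; lengths in mm; the calibration is good to about 2 mm. A picture is of the moment at which its call begins: read the wrist's pose just before it. camera_model takes no time and is no camera call; for the wrist camera it gives the pose at the moment of the call.
- env.job_done(): hands the job in; it is judged then, once.
The state is a dict: "time_s": time; "qpos": joint angles; "qvel": joint speeds; "effort": joint torques, N m; "ee_pos": TCP position; "ee_rot": TCP orientation; "force": force on the tool from outside, world axes, zero at the start; "torque": the same for the moment, N m; "gripper_width": finger opening in mm; "gripper_force": force on a finger pad.
Only numpy, scipy, OpenCV 4.12 (cv2) and the standard library are available. Lean on these libraries where they do the work, as an engineer would, in place of code of your own. Each camera call takes 0.05 s, during which the arm holds its last target. There are 200 camera calls.

### The job

Put the spice jar that was left out on the worktop into the gap between the second and third jars of the spice box, leaning like them and standing right down; they have slid too close, so gently part them to make room, lifting none out. Then tip the open lid just past upright and let it swing shut by its own weight: never carry or press it down, its hinge is damped. Leave the shaker, mug and cup where they stand.

Things in the scene. Friction and masses are not known exactly. Their poses are not given: they have to be found in the camera images.
- spice_box: Spice box, fixed: 156 mm deep (its x), 212 wide (its y), walls 8 mm, white front (76 mm high) and back (152 high), wooden side cheeks sloping down to 113 mm at the front, wooden lid. Origin: centre of its underside; x to its back (away from the robot at yaw 0), z up. Inside: a rack with three jars.
- rack (a point): Frame of the fixed jar channel in the box. Origin: middle of its floor, 34 mm behind the box's centre, 26 mm above its underside. z runs up along the leaning jars, 30 deg from vertical, caps towards the box's front; y along the row (the box's y); x across, to the back. Grey plates 4 mm thick at x = -26 and +26 mm, up to z = 55; cheeks at y = -98 and +98 mm: room for four jars and 16 mm to spare.
- rack_seat (a point): Where a jar's underside centre is when it stands right down in the rack: x = -5, z = 0 mm in the rack, at mid-row. Seated caps top out at z = 106 mm, clear of the plates: there is room for fingers in front of and behind a cap, none beside it.
- jar_1: First jar in the rack, at its left end (y about +74 mm in the rack), red cap. Round, cap 45 mm, glass 42 mm diameter, 106 mm tall (cap: top 21), 110 g; origin: centre of its underside, z to the cap. 
- jar_2: Second jar in the rack (y about +21 mm), left of the gap, red cap. Round, cap 45 mm, glass 42 mm diameter, 106 mm tall (cap: top 21), 110 g; origin: centre of its underside, z to the cap. It and jar_1 can slide 8 to 11 mm to the left. Pushed near the cap a jar may tip; pushed at mid height or lower it slides.
- jar_3: Third jar in the rack (y about -65 mm), right of the gap, red cap. Round, cap 45 mm, glass 42 mm diameter, 106 mm tall (cap: top 21), 110 g; origin: centre of its underside, z to the cap. It can slide 9 to 13 mm to the right. The gap between jar_2 and jar_3 is 39 to 43 mm at the start, too narrow for another jar.
- jar_out: The jar to put away, orange-red cap, dark label. Round, cap 45 mm, glass 42 mm diameter, 106 mm tall (cap: top 21), 110 g; origin: centre of its underside, z to the cap. At the start it stands upright on the worktop, right of the box.
- lid (a joint): Lid angle about the box's top back edge, rad. 0 shut; 1.83 board upright; 2.04 open on its stop, leaning 12 deg back (the start). It balances at about 1.88; below that it falls shut by itself in about 2 s, damped. Shut, it clears seated jars by 6 mm; a jar not right down holds it open.
- lid_edge (a point): Middle of the lid's free edge, on its outer face (up when shut, to the back when open), about 0.32 m high when open. The lid is a board 162 mm from hinge to free edge, 216 wide, 7 thick, 250 g; along the free edge a 45 mm lip with a copper knob on the inner side, which points to the robot when open and then stands up to 22 mm above this point.
- lid_hinge (a point): Middle of the lid's hinge axis (along the box's y), 74 mm behind the box's centre and 158 mm above the worktop.
- salt_shaker: Bystander: glass salt shaker, 44 mm diameter, 90 mm tall, right of the box, beside jar_out on its left or right.
- mug_tea: Bystander: blue mug, 87 mm diameter, 96 mm tall, far right, behind the shaker and the jar.
- espresso_cup: Bystander: small white cup, 63 mm diameter, 51 mm tall, right of the box towards the back.
Things that resemble listed ones, but are neither listed nor needed, are in the scene too. What is shaped like the jar_3 but blue or yellow is not meant. What is shaped like the jar_out but blue is not meant.

How it is judged:
By the outcome, as a careful person would: the job done as asked, in the order asked, and still so for the second after the job is handed in, with the robot touching nothing.
It also fails if it takes over 58 s, if anything falls off the work surface, if the arm or the gripper's body presses on something with over 40 N, if the wrist force passes 120 N, or if a joint passes its speed limit or range.

## Working session

There is one attempt and no reset: what is moved stays moved. The work goes in short steps, Python scripts to look and compute and a shell command to move; the robot and the scene stay as the last step left them, time stands still between calls to the robot, and variables do not carry over. Pictures are saved under pics/ and viewed, at most 10 in all, crops included, and the job is handed in when it is done.

```bash
mkdir -p pics; ls; python3 - <<'E'
from workcell import env
import cv2,numpy as np
s=env.state();print(s)
for n in("side","top","wrist"):
    m=env.camera_model(n);print(n,{k:(np.round(v,3).tolist()) for k,v in m.items()})
    cv2.imwrite(f"pics/{n}0.png",env.grab_frame(n)[:,:,::-1])
E
```

```text
pics
{'time_s': 0.0, 'qpos': array([ 6.53155742e+01,  1.83496414e+01,  8.97051382e+01, -1.99946819e-03,
        7.20438264e+01, -1.14402667e+00]), 'qvel': array([-0.14945378, -0.00784688, -0.0404537 ,  0.03666514,  0.06445773,
        0.03375118]), 'effort': array([-1.70273648e-03, -4.12464023e+01, -2.31973457e+01,  7.25425500e-02,
        4.59456746e-02, -1.43071270e-04]), 'ee_pos': array([229.40954789, 526.63666183, 174.04897531]), 'ee_rot': array([-1.79901376e+02, -6.81024499e-05,  1.56460219e+02]), 'force': array([-0.04224677,  0.15389831,  0.09587761]), 'torque': array([-0.01110627,  0.0452148 , -0.01519483]), 'gripper_force': 0.0, 'gripper_width': 90.74695716700128}
side {'fx': 479.793, 'fy': 479.793, 'cx': 326.982, 'cy': 202.809, 'camera_from_world': [[0.595, -0.804, -0.001, -187.991], [0.659, 0.487, 0.574, -505.905], [-0.461, -0.342, 0.819, -1274.197], [0.0, 0.0, 0.0, 1.0]]}
top {'fx': 453.559, 'fy': 453.559, 'cx': 307.67, 'cy': 200.12, 'camera_from_world': [[-0.411, -0.912, 0.0, 359.124], [0.88, -0.397, 0.262, -436.022], [-0.238, 0.108, 0.965, -1494.671], [0.0, 0.0, 0.0, 1.0]]}
wrist {'fx': 311.637, 'fy': 311.637, 'cx': 318.905, 'cy': 198.018, 'camera_from_world': [[0.4, 0.917, -0.001, -575.31], [-0.885, 0.386, -0.262, 28.211], [-0.24, 0.106, 0.965, -391.005], [0.0, 0.0, 0.0, 1.0]]}
```

View pics/side0.png

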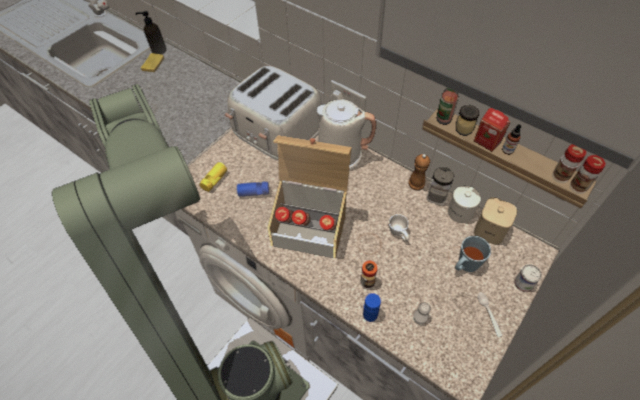

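View pics/top0.png

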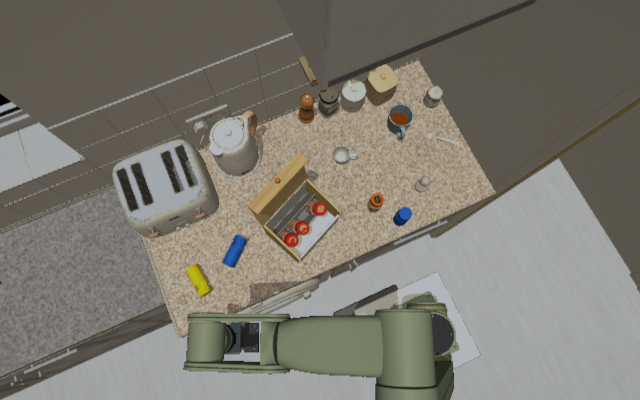

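```bash
cat > h.py <<'E'
from workcell import env
import numpy as np,cv2
def ray(n,u,v,m=None):
    m=m or env.camera_model(n);T=np.array(m["camera_from_world"])
    d=np.array([(u-m["cx"])/m["fx"],-(v-m["cy"])/m["fy"],-1.]);R=T[:3,:3]
    return -R.T@T[:3,3],R.T@d
def atz(n,u,v,z,m=None):
    o,d=ray(n,u,v,m);return o+d*(z-o[2])/d[2]
def tri(*obs):
    A=np.zeros((3,3));b=np.zeros(3)
    for o in obs:
        c,d=ray(*o);d/=np.linalg.norm(d);P=np.eye(3)-np.outer(d,d);A+=P;b+=P@c
    p=np.linalg.solve(A,b);return p
def proj(n,p,m=None):
    m=m or env.camera_model(n);T=np.array(m["camera_from_world"]);q=T[:3,:3]@np.asarray(p,float)+T[:3,3]
    return np.array([m["cx"]+m["fx"]*q[0]/-q[2],m["cy"]+m["fy"]*-q[1]/-q[2]])
E
python3 - <<'E'
from h import *
t=cv2.imread("pics/top0.png");s=cv2.imread("pics/side0.png")
a=cv2.resize(t[140:270,225:425],None,fx=4,fy=4,interpolation=cv2.INTER_CUBIC)
b=cv2.resize(s[130:300,250:410],None,fx=3.5,fy=3.5,interpolation=cv2.INTER_CUBIC)
cv2.imwrite("pics/tz.png",a);cv2.imwrite("pics/sz.png",b)
for n,im in(("top",t),("side",s)):
    h=cv2.cvtColor(im,cv2.COLOR_BGR2HSV)
    m=((h[...,0]<12)|(h[...,0]>172))&(h[...,1]>170)&(h[...,2]>90)
    k,_,st,c=cv2.connectedComponentsWithStats(m.astype(np.uint8))
    for i in range(1,k):
        if st[i,4]>25:print(n,c[i].round(1),st[i])
E
```

```text
top [319.  208.2] [312 202  15  13 111]
top [301.3 227.6] [295 221  14  14 114]
top [290.6 239.6] [284 233  14  14 128]
side [495.4 118.7] [483 109  24  20 175]
side [575.1 152.6] [568 145  18  13  86]
side [594.5 162.6] [587 156  18  15 121]
side [282.4 214.7] [276 208  14  13  89]
side [298.7 217.3] [292 211  15  13 101]
side [326.8 222.5] [320 215  14  14  88]
side [473.5 252.9] [465 248  18  11 140]
side [369.  269.2] [363 261  14  16 103]
```

View pics/tz.png

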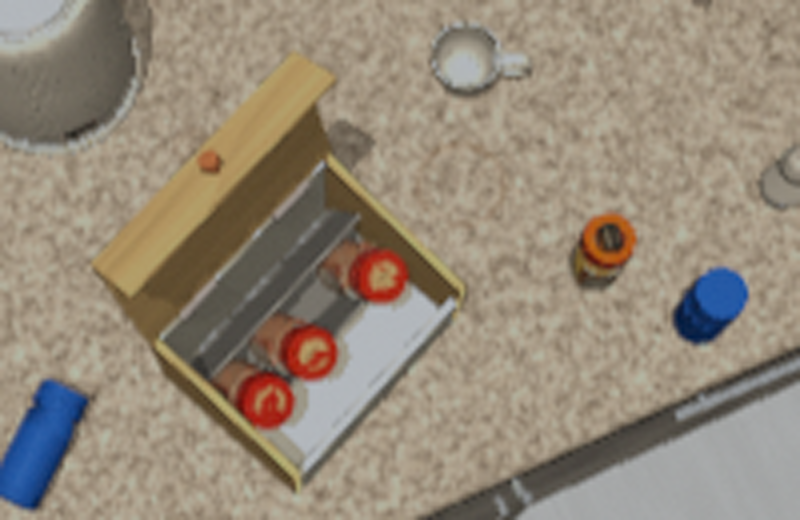

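View pics/sz.png

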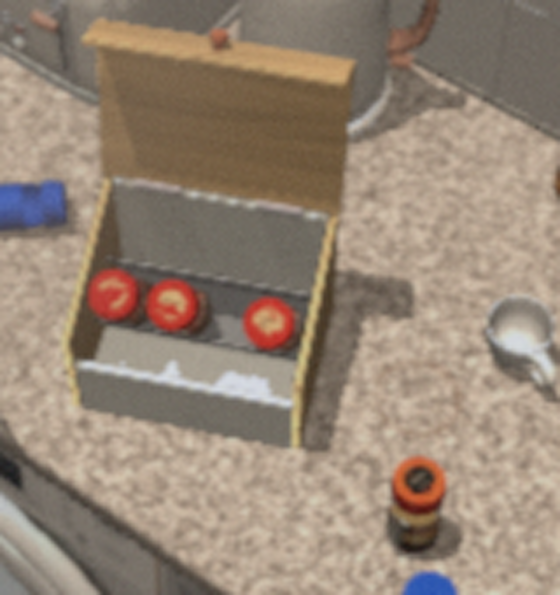

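```bash
cat >> h.py <<'E'
def B2W(b,p):
    c,s=np.cos(b[2]),np.sin(b[2]);p=np.asarray(p,float);return np.array([b[0]+c*p[0]-s*p[1],b[1]+s*p[0]+c*p[1],p[2]])
E
python3 - <<'E'
from h import *
from scipy.optimize import least_squares
t=lambda x,y:(225+(x-1.5)/4,140+(y-1.5)/4)
s=lambda x,y:(250+(x-1.2)/3.5,130+(y-1.2)/3.5)
M={n:env.camera_model(n) for n in("top","side")}
K=[("top",t(297,489),(-78,106,113)),("top",t(465,291),(-78,-106,113)),("top",t(158,345),(78,106,152)),("top",t(332,155),(78,-106,152)),
("side",s(69,350),(-78,106,113)),("side",s(299,396),(-78,-106,113)),("side",s(106,180),(78,106,152)),("side",s(336,217),(78,-106,152)),
("side",s(80,403),(-78,106,0)),("side",s(297,446),(-78,-106,0))]
caps=[("top",t(267,402),0),("top",t(310,352),1),("top",t(379,276),2),("side",s(112,295),0),("side",s(173,305),1),("side",s(269,323),2)]
def r(p):
    e=[]
    for n,q,X in K:e+=list(proj(n,B2W(p,X),M[n])-q)
    for n,q,i in caps:e+=list(proj(n,B2W(p,(-23.3,p[3+i],115.3)),M[n])-q)
    return np.array(e)
f=least_squares(r,[500,200,0.5,74,21,-65],loss="soft_l1")
p=f.x;print(p,np.degrees(p[2]));print(r(p).reshape(-1,2).round(1).tolist())
j=tri(("top",*t(610,239)),("side",*s(419,482)));print("jar_out tri",j, atz("top",*t(610,239),106),atz("side",*s(419,482),106))
print("shaker top",atz("top",423,181,88),"cup",atz("top",342,154,40))
for n in M:
    for th in(0,):
        pass
# kettle near bottom & lid edge
print("kettle near edge pts z0",[atz("top",*t(*q),0)[:2].round() for q in((60,148),(135,100),(145,40))])
print("lidedge",B2W(p,(108,0,316)),"hinge",B2W(p,(74,0,158)))
E
```

```text
[ 4.78810017e+02  1.96655840e+02  4.17296201e-01  7.39948795e+01
  1.94489405e+01 -6.58405530e+01] 23.909311098460062
[[-0.5, -2.2], [0.9, -0.9], [-2.6, -0.8], [-1.3, -0.8], [-3.0, -2.3], [0.4, -2.2], [-0.4, -1.9], [0.7, -0.6], [-2.4, 1.3], [0.5, 1.9], [1.1, 0.7], [1.7, 0.8], [1.8, 0.7], [-0.1, 0.1], [-0.2, 0.5], [-0.2, 0.5]]
jar_out tri [441.51706805 -58.33489049 102.2918725 ] [440.93654387 -57.44556706 106.        ] [439.65111156 -59.13851509 106.        ]
shaker top [ 438.1100299  -232.94788353   88.        ] cup [654.47777048 -35.32959094  40.        ]
kettle near edge pts z0 [array([740., 329.]), array([755., 250.]), array([805., 219.])]
lidedge [577.54233179 240.42717649 316.        ] hinge [546.45993626 226.64731118 158.        ]
```

```bash
python3 -m jog '{"jaw":[91,91,91,91,91,91,60,30,0,0],"slide":[[0,0,-0.5],[0,0,-0.5],[0,0,-0.5],[0,0,-0.5],[0,0,-0.5],[0,0,-0.5],[-0.12,-0.95,0],[-0.12,-0.95,0],[-0.12,-0.95,0],[-0.12,-0.95,0]],"spin":[-0.99,-0.99,-0.99,-0.99,-0.99,-0.98,0,0,0,0]}' 20
python3 -m jog '{"jaw":[0,0,0,0,0,0,0,0,0,0],"slide":[[-0.12,-0.95,0],[-0.12,-0.95,0],[-0.12,-0.95,0],[-0.12,-0.95,0],[-0.12,-0.95,0],[-0.12,-0.95,0],[-0.12,-0.95,0],[-0.12,-0.95,0],[-0.12,-0.95,0],[-0.12,-0.9,0]],"spin":[0,0,0,0,0,0,0,0,0,0]}'
cat >> h.py <<'E'
def need(W,s=None):
    s=s or env.state();y=np.radians(s["ee_rot"][2]);d=np.asarray(W)-s["ee_pos"]
    return (np.array([d[0]*np.cos(y)+d[1]*np.sin(y),d[0]*np.sin(y)-d[1]*np.cos(y),-d[2]])/30).round(2)
E
python3 - <<'E'
from h import *
import json
s=env.state();m=env.camera_model("wrist");im=env.grab_frame("wrist")
print(s["time_s"],s["ee_pos"],s["ee_rot"],s["gripper_width"])
np.save("w1.npy",m,allow_pickle=True);cv2.imwrite("pics/w1.png",im[:,:,::-1])
E
```

```text
time_s: 1.15
ee_pos: [289.3, 427.6, 264.5]
ee_rot: [-180.0, -0.0, -156.1]
force: [1.2, 0.2, -0.1]
gripper_width: 62.1
gripper_force: 0.0
time_s: 2.15
ee_pos: [437.1, 183.0, 264.6]
ee_rot: [180.0, -0.0, -156.1]
force: [-0.0, 0.0, -0.6]
gripper_width: 0.4
gripper_force: 0.0
2.15 [437.0701507  182.96050127 264.63527875] [ 1.79997194e+02 -2.22051501e-02 -1.56107796e+02] 0.41560010254509805
```

View pics/w1.png

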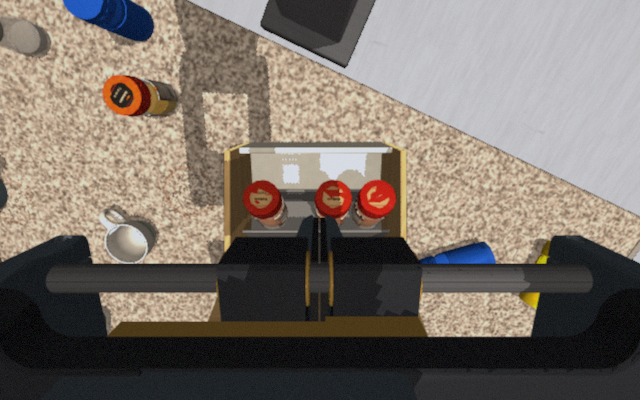

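```bash
python3 - <<'E'
from h import *
m=np.load("w1.npy",allow_pickle=True).item()
im=cv2.imread("pics/w1.png");h=cv2.cvtColor(im,cv2.COLOR_BGR2HSV)
k=((h[...,0]<12)|(h[...,0]>172))&(h[...,1]>150)&(h[...,2]>80)
n,_,st,c=cv2.connectedComponentsWithStats(k.astype(np.uint8))
for i in range(1,n):
    if st[i,4]>100:print(c[i].round(1),st[i])
L=atz("wrist",224,148,113,m);R=atz("wrist",406.5,148,113,m)
print(L,R,np.linalg.norm(L-R)); d=L-R;print("yaw",np.degrees(np.arctan2(-d[0],d[1]))-180)
a=np.radians(23.9);mid=(L+R)/2;print("centre",mid+78*np.array([np.cos(a),np.sin(a),0]))
ctr=mid+78*np.array([np.cos(a),np.sin(a),0])
for q in((263,198),(333,198),(378,198)):
    w=atz("wrist",*q,115.3,m)-ctr;print("cap box xy",w[0]*np.cos(a)+w[1]*np.sin(a),-w[0]*np.sin(a)+w[1]*np.cos(a))
print("jarout",atz("wrist",123,95,106,m))
E
cp pics/w1.png /tmp; python3 -c "
import cv2;i=cv2.imread('pics/w1.png')[130:240,210:420];cv2.imwrite('pics/w1z.png',cv2.resize(i,None,fx=3.8,fy=3.8,interpolation=2))"
```

```text
[124.1  92.4] [103  75  43  41 562]
[261.2 199. ] [243 181  37  38 831]
[333.3 198.5] [315 181  37  38 880]
[377.2 198.7] [ 359  180   38   39 1049]
[448.36019363  70.08957063 113.        ] [363.31723096 262.37346196 113.        ] 210.250803479085
yaw -336.1412407792402
centre [477.1505208  197.83256006 113.        ]
cap box xy -18.981947030828067 -62.62294435383344
cap box xy -18.917442291099157 20.99880040363604
cap box xy -18.875970001897958 74.7620617804449
jarout [439.80145699 -55.00305413 106.        ]
```

View pics/w1z.png

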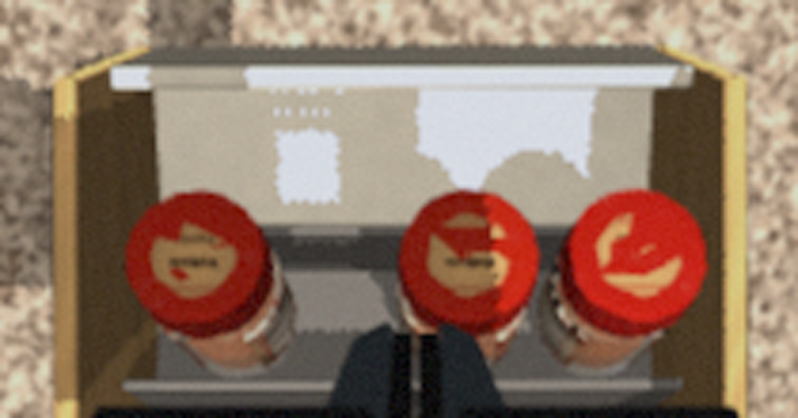

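```bash
cat >> h.py <<'E'
BX=np.array([478,197.5,np.radians(23.88)])
E
python3 - <<'E'
from h import *
for p in((-30,-22.5,135),(14,-22.5,135),(14,-22.5,72)):print(need(B2W(BX,p)))
E
```

```text
[-0.43 -0.74  4.32]
[-1.89 -0.74  4.32]
[-1.89 -0.74  6.42]
```

```bash
python3 -m jog '{"jaw":[0,0,0,0,0,0,0,0,0,0],"slide":[[-0.1,-0.19,0.9],[-0.1,-0.19,0.9],[-0.1,-0.18,0.9],[-0.1,-0.18,0.9],[-0.1,0,0.72],[-0.5,0,0],[-0.5,0,0],[-0.49,0,0],[0,0,0.3],[0,0,0.3]],"spin":[0,0,0,0,0,0,0,0,0,0]}'
python3 -m jog '{"jaw":[0,0,0,0,0,0],"slide":[[0,0,0.3],[0,0,0.3],[0,0,0.3],[0,0,0.3],[0,0,0.3],[0,0,0]],"spin":[0,0,0,0,0,0]}'
python3 - <<'E'
from h import *
print(need(B2W(BX,(14,-22.5,72))),env.state()["effort"].round(1))
cv2.imwrite("pics/w2.png",env.grab_frame("wrist")[100:400,120:520,::-1].repeat(2,0).repeat(2,1))
E
```

```text
time_s: 3.2
ee_pos: [499.5, 187.9, 116.2]
ee_rot: [180.0, -0.1, -156.1]
force: [-0.7, -0.0, 0.0]
gripper_width: -0.1
gripper_force: 0.0
time_s: 3.8
ee_pos: [499.3, 187.7, 70.8]
ee_rot: [180.0, -0.2, -156.1]
force: [0.2, 0.4, -0.5]
gripper_width: 0.4
gripper_force: 0.0
[ 0.05 -0.16 -0.04] [ -0.  -39.2 -20.   -0.   -0.1  -0. ]
```

View pics/w2.png

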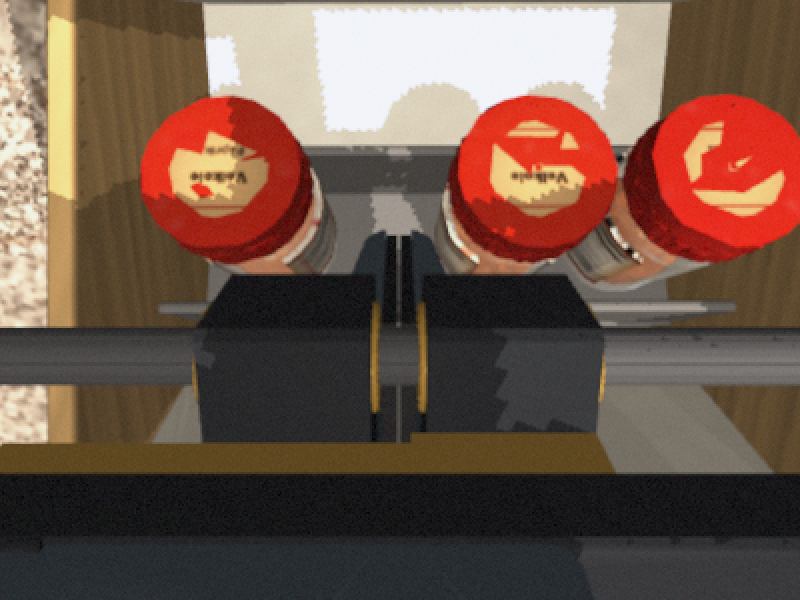

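```bash
python3 -m jog '{"jaw":[0,0,8,12,16,20,24,28,31,31],"slide":[[0,-0.15,0],[0,0,0],[0,0,0],[0,0,0],[0,0,0],[0,0,0],[0,0,0],[0,0,0],[0,0,0],[0,0,0]],"spin":[0,0,0,0,0,0,0,0,0,0]}' 20
python3 -m jog '{"jaw":[31,31,31],"slide":[[0,0,0],[0,0,0],[0,0,0]],"spin":[0,0,0]}'
python3 - <<'E'
from h import *
m=env.camera_model("wrist");im=env.grab_frame("wrist")[:,:,::-1];cv2.imwrite("pics/w3.png",im)
h=cv2.cvtColor(im,cv2.COLOR_BGR2HSV)
k=((h[...,0]<12)|(h[...,0]>172))&(h[...,1]>150)&(h[...,2]>60)
n,_,st,c=cv2.connectedComponentsWithStats(k.astype(np.uint8))
b=BX
for i in range(1,n):
    if st[i,4]>300:
        u=(st[i,0]+st[i,2]/2);v=st[i,1]+38
        w=atz("wrist",u,v,115,m)[:2]-b[:2];print(st[i],"y",-w[0]*np.sin(b[2])+w[1]*np.cos(b[2]))
print(need(B2W(BX,(14,-22.5,72))))
E
```

```text
time_s: 4.85
ee_pos: [502.2, 184.0, 72.2]
ee_rot: [180.0, 0.0, -156.1]
force: [0.8, -0.8, -0.1]
gripper_width: 30.9
gripper_force: 0.0
time_s: 5.15
ee_pos: [502.2, 184.0, 72.3]
ee_rot: [180.0, 0.0, -156.1]
force: [0.3, -0.1, -0.7]
gripper_width: 30.9
gripper_force: 0.0
[ 352  145  183   85 9938] y 47.708662286752016
[ 199  146   85   84 4126] y -63.170945046095554
[ 0.09 -0.01  0.01]
```

```bash
python3 -c "
import cv2;i=cv2.imread('pics/w3.png')[120:330,160:560];cv2.imwrite('pics/w3z.png',cv2.resize(i,None,fx=2,fy=2))"
```

```text
(no output)
```

View pics/w3z.png

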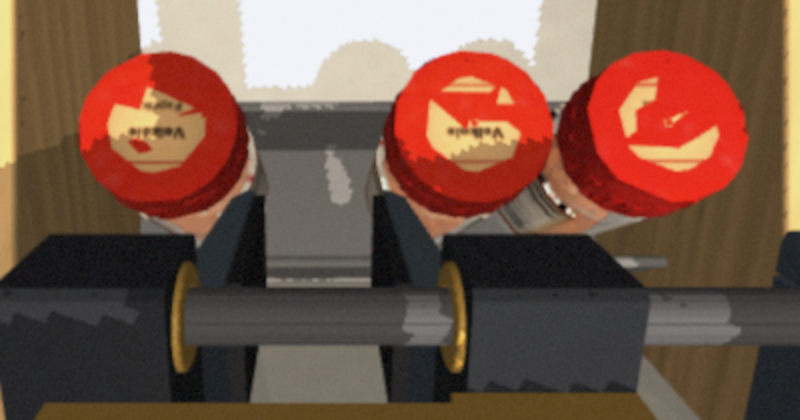

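```bash
python3 -m jog '{"jaw":[33,35,37,39,41,43,44,45,46,46],"slide":[[0,0,0],[0,0,0],[0,0,0],[0,0,0],[0,0,0],[0,0,0],[0,0,0],[0,0,0],[0,0,0],[0,0,0]],"spin":[0,0,0,0,0,0,0,0,0,0]}' 20
cat > caps.py <<'E'
from h import *
import sys
m=env.camera_model("wrist");im=env.grab_frame("wrist")[:,:,::-1];cv2.imwrite(sys.argv[1],im)
h=cv2.cvtColor(im,cv2.COLOR_BGR2HSV)
k=((h[...,0]<12)|(h[...,0]>172))&(h[...,1]>150)&(h[...,2]>60)
n,_,st,c=cv2.connectedComponentsWithStats(k.astype(np.uint8))
for i in range(1,n):
    if st[i,4]>300:
        r=[]
        for u in(st[i,0],st[i,0]+st[i,2]):
            w=atz("wrist",u,st[i,1]+38,115,m)[:2]-BX[:2];r.append(round(-w[0]*np.sin(BX[2])+w[1]*np.cos(BX[2]),1))
        print(st[i],"y edges",r)
E
python3 caps.py pics/w4.png
```

```text
time_s: 6.2
ee_pos: [502.4, 184.0, 72.4]
ee_rot: [180.0, 0.0, -156.1]
force: [1.1, 0.6, 0.9]
gripper_width: 46.1
gripper_force: 0.6
[ 354  144  181   85 9848] y edges [np.float64(-1.4), np.float64(97.9)]
[ 198  146   86   83 4087] y edges [np.float64(-87.1), np.float64(-39.9)]
```

```bash
python3 -c "
import cv2;i=cv2.imread('pics/w4.png')[120:330,160:560];cv2.imwrite('pics/w4z.png',cv2.resize(i,None,fx=2,fy=2))"
```

```text
(no output)
```

View pics/w4z.png

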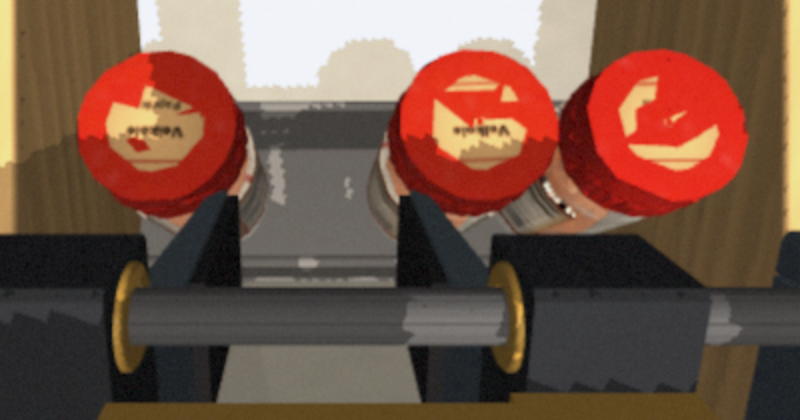

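```bash
python3 -m jog '{"jaw":[36,28,24,24,24,28,32,36,39,42],"slide":[[0,0,0],[0,0,0],[0,0,0],[0.33,0,0.13],[0,0,0],[0,0,0],[0,0,0],[0,0,0],[0,0,0],[0,0,0]],"spin":[0,0,0,0,0,0,0,0,0,0]}' 20
python3 caps.py pics/w5.png
```

```text
time_s: 7.25
ee_pos: [493.8, 180.3, 68.7]
ee_rot: [180.0, 0.1, -156.1]
force: [0.5, 1.1, 2.2]
gripper_width: 41.8
gripper_force: 0.9
[ 188  160   88   84 3961] y edges [np.float64(-91.9), np.float64(-44.0)]
[ 362  160  174   87 9480] y edges [np.float64(2.8), np.float64(97.5)]
```

```bash
python3 -m jog '{"jaw":[44,46,48,50,51,51],"slide":[[0,0,0],[0,0,0],[0,0,0],[0,0,0],[0,0,0],[0,0,0]],"spin":[0,0,0,0,0,0]}' 20
python3 caps.py pics/w6.png
```

```text
time_s: 7.9
ee_pos: [493.8, 179.5, 68.7]
ee_rot: [-179.9, 0.1, -156.1]
force: [2.8, -3.1, 3.8]
gripper_width: 50.7
gripper_force: 3.1
[ 180  157   89   85 4180] y edges [np.float64(-96.7), np.float64(-48.4)]
[ 368  158  172   87 9414] y edges [np.float64(5.3), np.float64(98.6)]
```

```bash
python3 -m jog '{"jaw":[40,30,30,30,30,30,30,30],"slide":[[0,0,0],[0,0,0],[0,0,-0.5],[0.3,0,-0.8],[0.5,0,-0.9],[0.5,0,-0.9],[0.5,0,-0.9],[0,0,0]],"spin":[0,0,0,0,0,0,0,0]}' 20
python3 caps.py pics/w7.png
python3 - <<'E'
from h import *
print(need([440,-57,190]),need([440,-57,91]))
E
python3 -c "
import cv2;i=cv2.imread('pics/w7.png')[:300,0:640];cv2.imwrite('pics/w7z.png',i)"
```

```text
time_s: 8.75
ee_pos: [443.2, 158.5, 191.0]
ee_rot: [180.0, 0.2, -156.1]
force: [1.2, 0.5, 0.0]
gripper_width: 29.8
gripper_force: 0.0
[  76   70   61   51 1280] y edges [np.float64(-233.7), np.float64(-180.1)]
[337 199  48  42 945] y edges [np.float64(-2.2), np.float64(45.1)]
[ 388  198   52   40 1464] y edges [np.float64(48.0), np.float64(99.2)]
[251 200  47  41 808] y edges [np.float64(-86.9), np.float64(-40.6)]
[ 3.01 -6.52 -0.03] [ 3.01 -6.52  3.27]
```

View pics/w7z.png

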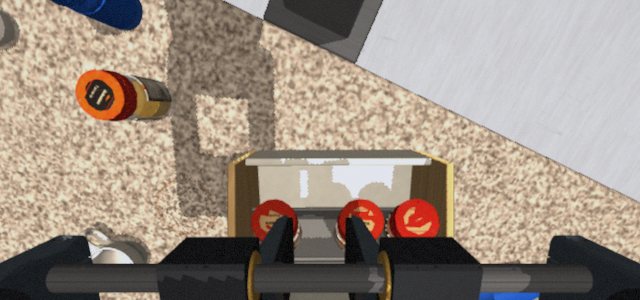

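```bash
python3 -m jog '{"jaw":[62,62,62,62,62,62,62,62,62,62],"slide":[[0,0,0],[0,0,0],[0,0,0],[0,0,0],[0,0,0],[0,0,0],[0,0,0],[0,0,0],[0,0,0],[0,0,0]],"spin":[1,1,1,1,1,1,1,1,1,1]}' 20
python3 -m jog '{"jaw":[62,62,62],"slide":[[0,0,0],[0,0,0],[0,0,0]],"spin":[1,0.25,0]}' 20
cat > caps.py <<'E'
from h import *
import sys
m=env.camera_model("wrist");im=env.grab_frame("wrist")[:,:,::-1];cv2.imwrite(sys.argv[1],im)
h=cv2.cvtColor(im,cv2.COLOR_BGR2HSV)
k=((h[...,0]<12)|(h[...,0]>172))&(h[...,1]>150)&(h[...,2]>60)
n,_,st,c=cv2.connectedComponentsWithStats(k.astype(np.uint8))
for i in range(1,n):
    if st[i,4]>300:
        x,y,w,hh=st[i,:4];r=[]
        for q in((x,y+hh/2),(x+w,y+hh/2),(x+w/2,y),(x+w/2,y+hh)):
            W=atz("wrist",*q,110,m)[:2]-BX[:2];r.append((int(W@[np.cos(BX[2]),np.sin(BX[2])]),int(W@[-np.sin(BX[2]),np.cos(BX[2])])))
        print(st[i],"box xy at l r t b",r)
s=env.state();W=s["ee_pos"][:2]-BX[:2];print("tcp box",W@[np.cos(BX[2]),np.sin(BX[2])],W@[-np.sin(BX[2]),np.cos(BX[2])],s["ee_pos"][2],s["ee_rot"][2],s["force"].round(1),s["time_s"])
E
python3 caps.py pics/w8.png
```

```text
time_s: 9.8
ee_pos: [442.6, 158.2, 186.1]
ee_rot: [-179.8, -0.1, 123.6]
force: [-0.1, 0.7, 0.1]
gripper_width: 62.1
gripper_force: 0.0
time_s: 10.1
ee_pos: [442.7, 158.2, 186.3]
ee_rot: [-179.8, -0.1, 113.9]
force: [0.3, 0.8, -0.4]
gripper_width: 61.9
gripper_force: 0.0
[ 329   60   55   56 2185] box xy at l r t b [(-39, 75), (8, 75), (-16, 97), (-15, 51)]
[ 329  125   53   51 1687] box xy at l r t b [(-39, 21), (9, 21), (-15, 43), (-14, -2)]
[ 327  213   46   49 1381] box xy at l r t b [(-40, -64), (4, -64), (-18, -38), (-17, -90)]
tcp box -48.03135459309802 -21.788909138746977 186.63443941899476 113.95716786710067 [-0.  -0.2 -0.7] 10.15
```

View pics/w8.png

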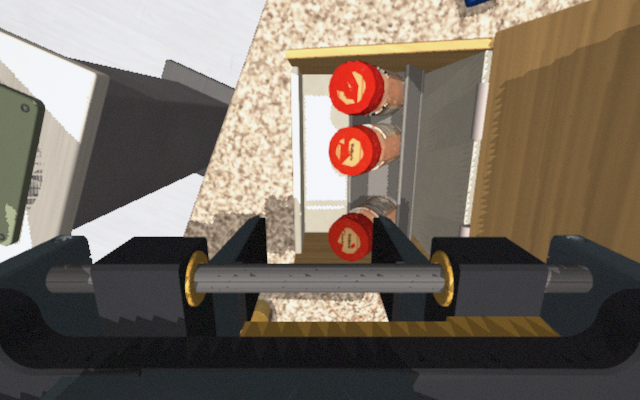

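```bash
python3 -m jog '{"jaw":[63,63,63,63,63,63,63,63,63,63],"slide":[[0,0,0.9],[0,0,0.9],[0,0.26,0.1],[0,0.26,0],[0,0.25,0],[0,0,0.5],[0,0,0.5],[0,0,0.5],[0,0,0.5],[0,0,0.4]],"spin":[0,0,0,0,0,0,0,0,0,0]}' 20
python3 caps.py pics/w9.png
```

```text
time_s: 11.15
ee_pos: [466.4, 168.0, 59.7]
ee_rot: [179.9, 0.0, 113.9]
force: [-1.1, 0.5, 0.7]
gripper_width: 63.0
gripper_force: 0.0
[ 284   11  100  105 7372] box xy at l r t b [(-39, 76), (8, 76), (-15, 98), (-15, 51)]
[ 288  132   91   89 5095] box xy at l r t b [(-38, 21), (8, 21), (-15, 44), (-14, -3)]
[ 291  293   81   29 1902] box xy at l r t b [(-39, -56), (8, -56), (-15, -47), (-15, -66)]
tcp box -24.1887556799141 -22.125417371343318 57.846876721041234 113.91118133110726 [-1.2  0.6 -1.3] 11.2
```

```bash
python3 -m jog '{"jaw":[63,63,63,63,63,63,63,63],"slide":[[0,0,0.12],[0.1,0,0],[0.08,0,0],[0.08,0,0],[0.08,0,0],[0.08,0,0],[0.07,0,0],[0,0,0]],"spin":[0,0,0,0,0,0,0,0]}' 20
python3 caps.py pics/w10.png
```

```text
time_s: 12.0
ee_pos: [460.0, 181.4, 56.4]
ee_rot: [179.8, 0.0, 113.9]
force: [2.4, -1.3, 2.5]
gripper_width: 63.0
gripper_force: 1.4
[ 285   46  100  100 7025] box xy at l r t b [(-39, 75), (8, 75), (-15, 97), (-15, 52)]
[ 288  154   91   91 5103] box xy at l r t b [(-39, 24), (8, 24), (-15, 48), (-15, 0)]
[ 299  298   67   24 1105] box xy at l r t b [(-34, -41), (4, -41), (-15, -33), (-15, -49)]
tcp box -23.043388869329377 -7.5694865076511375 56.354408871209635 113.9155467723336 [ 2.1 -1.5  2.6] 12.05
```

```bash
python3 -m jog '{"jaw":[63,63,63,63,63],"slide":[[0.06,0,0],[0.05,0,0],[0.05,0,0],[0.04,0,0],[0,0,0]],"spin":[0,0,0,0,0]}' 20
python3 caps.py pics/w11.png
```

```text
time_s: 12.55
ee_pos: [458.7, 187.1, 56.9]
ee_rot: [179.7, 0.0, 113.9]
force: [3.7, -1.3, 6.1]
gripper_width: 63.0
gripper_force: 2.9
[  284    61    98   187 11783] box xy at l r t b [(-39, 53), (9, 53), (-15, 97), (-14, 2)]
[302 305  55  17 596] box xy at l r t b [(-31, -38), (0, -38), (-16, -32), (-15, -44)]
tcp box -21.85856501452056 -1.714331988220876 56.95160589245489 113.89314953918563 [ 3.3 -0.8  6.8] 12.6
```

```bash
python3 -m jog '{"jaw":[63,63,63,63],"slide":[[-0.2,-0.1,0],[-0.2,0,0],[-0.3,0,0],[-0.1,0,0]],"spin":[0,0,0,0]}' 20
python3 caps.py pics/w12.png
```

```text
time_s: 13.0
ee_pos: [462.2, 162.0, 54.9]
ee_rot: [-179.8, -0.0, 113.9]
force: [0.3, -0.4, 0.3]
gripper_width: 63.3
gripper_force: 0.0
[ 295    0  104  109 8041] box xy at l r t b [(-39, 75), (8, 75), (-16, 97), (-15, 51)]
[ 299  133   94   92 5413] box xy at l r t b [(-38, 17), (8, 17), (-15, 40), (-14, -7)]
[ 300  293   84   29 1953] box xy at l r t b [(-39, -57), (8, -57), (-15, -47), (-15, -66)]
tcp box -28.468790999538633 -26.21882608199744 54.98820048249831 113.84327030096559 [ 0.2 -0.7 -0.4] 13.05
```

```bash
python3 -m jog '{"jaw":[63,63,63,63,63,63,63,63,63],"slide":[[-0.08,0,0],[-0.08,0,0],[-0.08,0,0],[-0.08,0,0],[-0.08,0,0],[-0.08,0,0],[-0.08,0,0],[-0.05,0,0],[0,0,0]],"spin":[0,0,0,0,0,0,0,0,0]}' 20
python3 caps.py pics/w13.png
```

```text
time_s: 13.95
ee_pos: [473.4, 147.4, 57.2]
ee_rot: [179.7, 0.0, 113.9]
force: [2.2, 3.4, 6.5]
gripper_width: 62.7
gripper_force: 2.9
[ 285    0  107   72 5522] box xy at l r t b [(-40, 65), (8, 65), (-16, 80), (-15, 50)]
[ 291   95   96   93 5638] box xy at l r t b [(-38, 17), (9, 17), (-15, 39), (-14, -5)]
[291 293  25  29 475] box xy at l r t b [(-40, -76), (-26, -76), (-33, -67), (-33, -86)]
[332 293  42  29 976] box xy at l r t b [(-17, -76), (7, -76), (-5, -67), (-4, -86)]
tcp box -24.488181527382014 -43.93563709693451 57.173695766509816 113.8966038861324 [2.2 4.2 5.9] 14.0
```

```bash
python3 -m jog '{"jaw":[63,63,72,72,72,72],"slide":[[0.35,0,0],[0.3,0,0],[0,0,0],[0,0.08,0],[0,0,0.1],[0,0,0]],"spin":[0,0,0,0,0,0]}' 20
python3 caps.py pics/w14.png
```

```text
time_s: 14.6
ee_pos: [464.8, 165.0, 52.2]
ee_rot: [-179.9, -0.0, 113.9]
force: [0.1, -0.3, -0.1]
gripper_width: 71.7
gripper_force: 0.0
[ 287    0  106  112 8294] box xy at l r t b [(-39, 75), (8, 75), (-16, 98), (-15, 51)]
[ 292  135   96   94 5564] box xy at l r t b [(-38, 17), (9, 17), (-15, 41), (-14, -6)]
[ 294  293   83   29 2043] box xy at l r t b [(-39, -53), (7, -53), (-16, -44), (-15, -63)]
tcp box -25.127194258660232 -24.42651117670773 52.33451176145329 113.89512405552912 [0.3 0.2 0.9] 14.65
```

```bash
python3 -m jog '{"jaw":[72,72,72,72,72,72,72],"slide":[[0,0.11,0],[0.08,0,0],[0.08,0,0],[0.08,0,0],[0.08,0,0],[0.08,0,0],[0,0,0]],"spin":[0,0,0,0,0,0,0]}' 20
python3 caps.py pics/w15.png
```

```text
time_s: 15.35
ee_pos: [463.1, 177.9, 52.8]
ee_rot: [180.0, -0.0, 113.9]
force: [0.2, -0.6, 0.2]
gripper_width: 72.4
gripper_force: 0.0
[ 281   33  102  105 7572] box xy at l r t b [(-39, 75), (8, 75), (-15, 97), (-15, 52)]
[ 286  159   93   93 5319] box xy at l r t b [(-38, 18), (9, 18), (-14, 41), (-14, -7)]
[ 294  295   71   27 1321] box xy at l r t b [(-35, -42), (4, -42), (-15, -33), (-15, -51)]
tcp box -21.489980516547245 -12.055765261020982 52.77475339742462 113.92946416938081 [-0.3  0.3 -0.3] 15.4
```

```bash
python3 -m jog '{"jaw":[72,72,72,72,72],"slide":[[0.08,0,0],[0.08,0,0],[0.08,0,0],[0.05,0,0],[0,0,0]],"spin":[0,0,0,0,0]}' 20
python3 caps.py pics/w16.png
```

```text
time_s: 15.9
ee_pos: [460.0, 185.8, 52.9]
ee_rot: [180.0, 0.0, 113.9]
force: [-0.6, -0.4, 1.3]
gripper_width: 72.2
gripper_force: 0.4
[ 281   55  101  100 7170] box xy at l r t b [(-39, 75), (8, 75), (-15, 97), (-15, 52)]
[ 283  167   92   91 5233] box xy at l r t b [(-39, 22), (7, 22), (-16, 46), (-15, -2)]
[302 307  54  15 499] box xy at l r t b [(-30, -37), (0, -37), (-15, -32), (-15, -42)]
tcp box -21.21230742222212 -3.499239042916803 52.907701319229844 113.9157307298478 [ 0.2 -0.2  1.2] 15.95
```

```bash
python3 -m jog '{"jaw":[72,72,72],"slide":[[-0.25,0,0],[-0.25,0,0],[0,0,0]],"spin":[0,0,0]}' 20
python3 caps.py pics/w17.png
```

```text
time_s: 16.25
ee_pos: [466.2, 170.8, 52.7]
ee_rot: [-180.0, 0.0, 113.8]
force: [-0.1, 0.7, 0.3]
gripper_width: 71.8
gripper_force: 0.0
[ 280   12  104  110 7989] box xy at l r t b [(-39, 76), (8, 76), (-15, 98), (-15, 51)]
[ 285  141   95   92 5463] box xy at l r t b [(-38, 20), (9, 20), (-15, 42), (-14, -4)]
[ 288  293   82   29 1943] box xy at l r t b [(-39, -49), (6, -49), (-16, -40), (-15, -58)]
tcp box -21.64685105423539 -19.242899760816304 52.635080312949725 113.82862080970455 [ 0.3  0.4 -1.4] 16.3
```

```bash
python3 -m jog '{"jaw":[80,80,80,80,80,80],"slide":[[0,0.05,0],[0.2,0,0.03],[0.2,0,0],[0.1,0,0],[0.1,0,0],[0,0,0]],"spin":[0,0,0,0,0,0]}' 20
python3 caps.py pics/w18.png
```

```text
time_s: 16.9
ee_pos: [459.7, 189.4, 51.9]
ee_rot: [180.0, -0.0, 114.0]
force: [-0.8, -1.0, -0.4]
gripper_width: 80.4
gripper_force: 0.0
[ 278   63  101   99 7126] box xy at l r t b [(-39, 75), (8, 75), (-15, 97), (-15, 52)]
[ 283  178   92   86 5085] box xy at l r t b [(-38, 21), (8, 21), (-15, 44), (-14, -2)]
tcp box -19.97072951228017 -0.25903582558758986 51.877723758837185 113.94175032303177 [0.5 0.1 0.2] 16.95
```

```bash
python3 -m jog '{"jaw":[80,80,80,80,80],"slide":[[0.08,0,0],[0.08,0,0],[0.08,0,0],[0.04,0,0],[0,0,0]],"spin":[0,0,0,0,0]}' 20
python3 caps.py pics/w19.png
python3 -m jog '{"jaw":[80,80],"slide":[[-0.25,0,0],[0,0,0]],"spin":[0,0]}' 20
python3 caps.py pics/w20.png
```

```text
time_s: 17.45
ee_pos: [456.5, 196.7, 51.9]
ee_rot: [180.0, -0.0, 113.9]
force: [0.7, 0.6, -0.9]
gripper_width: 80.1
gripper_force: 0.0
[ 279   82   99   96 6804] box xy at l r t b [(-39, 75), (8, 75), (-15, 97), (-15, 52)]
[ 283  193   91   71 4318] box xy at l r t b [(-38, 25), (8, 25), (-15, 44), (-14, 5)]
tcp box -19.974499393310143 7.898134924443208 51.87421314960765 113.91653398975144 [-0.1  0.6 -0.5] 17.5
time_s: 17.7
ee_pos: [459.9, 189.0, 51.8]
ee_rot: [180.0, 0.0, 113.9]
force: [-1.2, 0.5, -0.5]
gripper_width: 79.8
gripper_force: 0.0
[ 278   62  101   99 7155] box xy at l r t b [(-39, 75), (8, 75), (-15, 97), (-15, 52)]
[ 282  177   93   87 5130] box xy at l r t b [(-38, 21), (8, 21), (-15, 44), (-14, -2)]
tcp box -19.986784657109766 -0.2057105745821663 51.878141610541064 113.85275980423813 [-0.4 -0.6 -0.5] 17.75
```

```bash
python3 - <<'E'
from h import *
m=env.camera_model("wrist");s=env.state();y=np.radians(s["ee_rot"][2])
tx=np.array([np.cos(y),np.sin(y),0]);ty=np.array([np.sin(y),-np.cos(y),0]);z=np.array([0,0,-1.])
for yy in(40,-40):
  for dz in(0,-19,-40):
    print(yy,dz,[proj("wrist",s["ee_pos"]+yy*ty+w*tx+dz*z,m).round().astype(int).tolist() for w in(-16,0,16)])
im=cv2.imread("pics/w20.png").max(2)
for r in(215,225,235,245,255):print(r,im[r,360:460:4].tolist())
for r in(215,225,235,245,255):print(r,im[r,180:280:4].tolist())
E
```

```text
40 0 [[374, 244], [375, 223], [376, 201]]
40 -19 [[379, 255], [380, 233], [381, 209]]
40 -40 [[385, 270], [387, 246], [388, 220]]
-40 0 [[264, 244], [263, 223], [262, 201]]
-40 -19 [[259, 255], [258, 233], [256, 209]]
-40 -40 [[253, 271], [251, 246], [249, 220]]
215 [172, 204, 169, 175, 206, 198, 190, 180, 154, 86, 105, 110, 114, 87, 79, 83, 79, 97, 112, 109, 110, 111, 110, 109, 110]
225 [168, 185, 176, 175, 166, 138, 149, 78, 18, 22, 45, 53, 50, 52, 82, 85, 80, 104, 111, 111, 109, 112, 114, 113, 110]
235 [119, 139, 119, 179, 241, 107, 105, 37, 9, 14, 20, 17, 49, 44, 48, 48, 64, 96, 109, 110, 114, 109, 107, 107, 111]
245 [137, 145, 110, 106, 106, 108, 110, 16, 24, 13, 23, 25, 20, 14, 49, 46, 49, 42, 48, 109, 112, 114, 110, 110, 111]
255 [109, 108, 109, 110, 108, 108, 107, 17, 24, 24, 15, 23, 19, 17, 19, 22, 50, 49, 48, 45, 50, 44, 110, 110, 110]
215 [247, 244, 243, 222, 244, 214, 239, 245, 238, 229, 223, 233, 162, 220, 224, 156, 90, 107, 103, 109, 106, 224, 225, 226, 224]
225 [239, 240, 208, 237, 195, 209, 236, 242, 237, 238, 238, 230, 49, 49, 46, 17, 21, 17, 107, 104, 103, 226, 226, 228, 229]
235 [246, 248, 241, 229, 207, 222, 221, 201, 221, 50, 47, 49, 53, 31, 21, 19, 25, 17, 106, 106, 106, 212, 229, 228, 227]
245 [189, 211, 205, 238, 236, 180, 82, 54, 46, 42, 47, 33, 15, 22, 21, 17, 22, 22, 99, 106, 104, 191, 224, 228, 226]
255 [166, 157, 169, 96, 47, 48, 50, 46, 46, 43, 24, 18, 15, 22, 21, 17, 23, 20, 85, 107, 109, 139, 230, 228, 227]
```

```bash
python3 -m jog '{"jaw":[66,66,66,66,66,66],"slide":[[-0.35,-0.13,0],[-0.35,0,0],[0,0,0.13],[0,0,0.07],[0,0,0.07],[0,0,0]],"spin":[0,0,0,0,0,0]}' 20
```

```text
time_s: 18.35
ee_pos: [464.2, 169.0, 43.3]
ee_rot: [-180.0, -0.0, 113.9]
force: [-0.4, -0.0, -0.3]
gripper_width: 66.1
gripper_force: 0.0
```

```bash
python3 -m jog '{"jaw":[66,66,66],"slide":[[0,0,0.1],[0,0,0.1],[0,0,0]],"spin":[0,0,0]}' 20; python3 caps.py pics/w21.png
```

```text
time_s: 18.65
ee_pos: [464.1, 169.0, 37.3]
ee_rot: [-179.9, -0.0, 113.9]
force: [0.6, -0.0, 0.8]
gripper_width: 66.0
gripper_force: 0.0
[ 282    0  116  121 9983] box xy at l r t b [(-39, 75), (8, 75), (-16, 97), (-15, 51)]
[ 287  142  105  103 6668] box xy at l r t b [(-38, 19), (8, 19), (-15, 42), (-14, -5)]
[ 300  297   73   25 1228] box xy at l r t b [(-33, -40), (3, -40), (-15, -33), (-15, -48)]
tcp box -24.07666351891374 -20.540779712136302 37.4742011857747 113.91659109461943 [-0.7  0.2  0.2] 18.7
```

```bash
python3 -m jog '{"jaw":[66,66,66,66,66],"slide":[[0,0,0.15],[0,0,0.15],[0,0,0.12],[0,0,0.12],[0,0,0]],"spin":[0,0,0,0,0]}' 20;  python3 - <<'E'
from h import *
im=env.grab_frame("wrist").max(2)
for r in range(205,265,5):
    d=np.where(im[r,330:420]<35)[0];e=np.where(im[r,200:300]<35)[0];print(r,d.min()+330 if len(d) else 0,e.max()+200 if len(e) else 0)
E
```

```text
time_s: 19.2
ee_pos: [464.1, 168.8, 20.9]
ee_rot: [-179.9, -0.0, 113.9]
force: [-0.3, -0.1, -0.3]
gripper_width: 66.0
gripper_force: 0.0
205 0 0
210 0 0
215 0 0
220 0 260
225 0 261
230 0 261
235 387 261
240 381 261
245 376 262
250 376 262
255 376 262
260 375 262
```

```bash
python3 -m jog '{"jaw":[66,66,66,66,66,66,66,66],"slide":[[0.1,0,0],[0.1,0,0],[0.07,0,0],[0.07,0,0],[0.07,0,0],[0.07,0,0],[0.07,0,0],[0,0,0]],"spin":[0,0,0,0,0,0,0,0]}' 20; python3 caps.py pics/w22.png
```

```text
time_s: 20.05
ee_pos: [459.8, 180.9, 21.8]
ee_rot: [179.9, 0.4, 114.0]
force: [6.8, -14.6, 0.8]
gripper_width: 66.0
gripper_force: 8.3
[  276    21   129   243 20148] box xy at l r t b [(-40, 57), (9, 57), (-16, 99), (-14, 5)]
tcp box -23.41626220716201 -7.811971105993834 21.796621074259637 113.98634376981566 [  7.6 -15.3   2.4] 20.1
```

```bash
python3 -m jog '{"jaw":[66,66,66,66,66,66,66,66,66,66],"slide":[[-0.2,0,0],[-0.2,0,0],[-0.08,0,0],[-0.08,0,0],[-0.08,0,0],[-0.08,0,0],[-0.08,0,0],[-0.08,0,0],[-0.06,0,0],[0,0,0]],"spin":[0,0,0,0,0,0,0,0,0,0]}' 20; python3 caps.py pics/w23.png
```

```text
time_s: 21.1
ee_pos: [469.7, 158.5, 21.9]
ee_rot: [179.9, -0.0, 113.9]
force: [-0.3, 2.8, 1.9]
gripper_width: 66.0
gripper_force: 1.3
[  272     0   137   205 17961] box xy at l r t b [(-40, 47), (10, 47), (-15, 80), (-14, 7)]
[302 303  68  19 841] box xy at l r t b [(-31, -43), (0, -43), (-15, -38), (-15, -48)]
tcp box -23.3622190569689 -32.265807103842185 21.83747855655556 113.89759914992732 [-0.2  2.4  2.5] 21.15
```

```bash
python3 -m jog '{"jaw":[66,66,66,66],"slide":[[-0.07,0,0],[-0.07,0,0],[-0.02,0,0],[0,0,0]],"spin":[0,0,0,0]}' 20
python3 -m jog '{"jaw":[66,66,66,66,66,66,66,66,66,66],"slide":[[0.25,0,0],[0.25,0,0],[0,0,-0.8],[0,0,-0.8],[0,0,-0.9],[0,-0.5,-0.9],[0,-0.5,-0.9],[0,-0.5,-0.9],[0,0,-0.9],[0,0,0]],"spin":[0,0,0,0,0,0,0,0,0,0]}' 20
 python3 caps.py pics/w24.png
```

```text
time_s: 21.55
ee_pos: [471.4, 153.8, 21.6]
ee_rot: [180.0, -0.0, 113.9]
force: [-1.1, 2.8, 2.1]
gripper_width: 66.3
gripper_force: 1.8
time_s: 22.55
ee_pos: [425.5, 149.9, 207.8]
ee_rot: [179.6, 0.1, 113.9]
force: [-0.7, 1.0, -0.2]
gripper_width: 66.0
gripper_force: 0.0
[ 346   62   53   99 3401] box xy at l r t b [(-40, 54), (9, 54), (-17, 98), (-13, 7)]
[344 215  35  45 871] box xy at l r t b [(-39, -74), (-2, -74), (-22, -48), (-20, -100)]
tcp box -68.3509969642875 -22.16461880754894 205.67210915399846 113.91778049823574 [ 0.2  0.5 -0.9] 22.6
```

```bash
python3 -m jog '{"jaw":[80,80,80,80,80,80,80,80,80,80],"slide":[[0,0,0.2],[0,0,0.2],[0,0,0.2],[0,0,0.2],[0,0,0.2],[0,0,0.2],[0,0,0.2],[0,0,0.2],[0,0,0.2],[0,0,0.2]],"spin":[-1,-1,-1,-1,-1,-1,-1,-1,-1,-1]}' 20
python3 -m jog '{"jaw":[80,80,80,80,80,80,80,80,80,80],"slide":[[0,0,0],[0,0,0],[0.29,-0.8,0],[0.29,-0.8,0],[0.29,-0.8,0],[0.29,-0.8,0],[0.29,-0.8,0],[0.29,-0.8,0],[0.29,-0.8,0],[0.29,-0.8,0]],"spin":[-1,-0.25,0,0,0,0,0,0,0,0]}' 20
python3 - <<'E'
from h import *
s=env.state();m=env.camera_model("wrist");im=env.grab_frame("wrist")[:,:,::-1];cv2.imwrite("pics/w25.png",im)
h=cv2.cvtColor(im,cv2.COLOR_BGR2HSV)
k=((h[...,0]<14)|(h[...,0]>172))&(h[...,1]>150)&(h[...,2]>80)
n,_,st,c=cv2.connectedComponentsWithStats(k.astype(np.uint8))
for i in range(1,n):
    if st[i,4]>200:print(st[i],atz("wrist",st[i,0]+st[i,2]/2,st[i,1]+st[i,3]/2,98,m))
print(s["ee_pos"],s["ee_rot"],need([440,-57,56],s))
E
```

```text
time_s: 23.6
ee_pos: [422.7, 149.0, 142.4]
ee_rot: [-180.0, -0.2, -165.8]
force: [0.0, -0.3, 0.3]
gripper_width: 80.2
gripper_force: 0.0
time_s: 24.6
ee_pos: [436.8, -55.2, 142.7]
ee_rot: [179.9, -0.2, -156.1]
force: [0.0, 0.8, -0.1]
gripper_width: 80.3
gripper_force: 0.0
[ 288  179   52   55 1500] [440.33221306 -56.47752522  98.        ]
[436.83371952 -55.17515642 142.6956774 ] [ 179.89580367   -0.19451175 -156.0826977 ] [-0.07 -0.1   2.89]
```

```bash
python3 -m jog '{"jaw":[80,80,80,80,75,60,45,40,40,40],"slide":[[-0.08,-0.08,0.8],[0,0,0.8],[0,0,0.8],[0,0,0.48],[0,0,0],[0,0,0],[0,0,0],[0,0,0],[0,0,0],[0,0,0]],"spin":[0,0,0,0,0,0,0,0,0,0]}' 12
python3 -m jog '{"jaw":[40,40,40,40],"slide":[[0,0,0],[0,0,-0.3],[0,0,-0.5],[0,0,0]],"spin":[0,0,0,0]}' 12
```

```text
time_s: 25.65
ee_pos: [441.8, -55.7, 58.7]
ee_rot: [-180.0, 0.1, -156.1]
force: [-0.6, 0.4, 1.6]
gripper_width: 43.8
gripper_force: 12.0
time_s: 26.05
ee_pos: [442.7, -55.8, 83.8]
ee_rot: [-179.9, 0.2, -156.1]
force: [0.1, 0.2, -1.6]
gripper_width: 43.8
gripper_force: 12.0
```

```bash
python3 - <<'E'
from h import *
print(need(B2W(BX,(-44,-22,200))),need(B2W(BX,(-44,-22,121))))
E
```

```text
[-3.03  6.51 -3.87] [-3.03  6.51 -1.24]
```

```bash
python3 -m jog '{"jaw":[40,40,40,40,40,40,40,40,40,40],"slide":[[-0.1,0.2,-0.9],[-0.2,0.4,-0.9],[-0.3,0.6,-0.9],[-0.35,0.75,-0.9],[-0.38,0.8,-0.27],[-0.38,0.8,0],[-0.38,0.8,0],[-0.38,0.8,0],[-0.38,0.8,0],[-0.18,0.55,0]],"spin":[0,0,0,0,0,0,0,0,0,0]}' 12
python3 -m jog '{"jaw":[40,40,40,40,40,40],"slide":[[0,0,0.7],[0,0,0.7],[0,0,0.7],[0,0,0.43],[0,0,0.1],[0,0,0]],"spin":[0,0,0,0,0,0]}' 12
python3 caps.py pics/w26.png
```

```text
time_s: 27.05
ee_pos: [445.1, 161.1, 197.6]
ee_rot: [180.0, -0.0, -156.0]
force: [-0.5, -0.4, -1.4]
gripper_width: 43.6
gripper_force: 12.0
time_s: 27.65
ee_pos: [445.1, 159.4, 118.9]
ee_rot: [180.0, -0.1, -156.1]
force: [0.2, 1.0, -0.4]
gripper_width: 43.7
gripper_force: 12.0
[ 281  200   77   64 2379] box xy at l r t b [(-33, -48), (-33, 9), (-58, -19), (-7, -19)]
[415 221  58  17 681] box xy at l r t b [(-35, 51), (-35, 95), (-42, 72), (-28, 74)]
[223 222  37  23 445] box xy at l r t b [(-32, -92), (-32, -64), (-41, -77), (-23, -78)]
[378 222  35  28 418] box xy at l r t b [(-30, 24), (-30, 50), (-41, 36), (-18, 38)]
tcp box -45.0510594721453 -21.591724414366507 119.5363157740237 -156.09881062612106 [-0.2  0.5 -0.4] 27.7
```

Now the pre-tilt against the inside of the front wall: 48 mm towards the robot at constant height.

```bash
python3 -m jog '{"jaw":[40,40,40,40,40,40,40,40,40],"slide":[[0.2,0,0],[0.2,0,0],[0.2,0,0],[0.2,0,0],[0.2,0,0],[0.2,0,0],[0.2,0,0],[0.15,0,0],[0,0,0]],"spin":[0,0,0,0,0,0,0,0,0]}' 12
cat > cap2.py <<'E'
from h import *
m=env.camera_model("wrist");im=env.grab_frame("wrist")[:,:,::-1]
import sys;cv2.imwrite(sys.argv[1],im)
h=cv2.cvtColor(im,cv2.COLOR_BGR2HSV)
k=((h[...,0]<14)|(h[...,0]>172))&(h[...,1]>150)&(h[...,2]>60)
n,_,st,c=cv2.connectedComponentsWithStats(k.astype(np.uint8))
for i in range(1,n):
    if st[i,4]>150:
        p=im[c[i][1].astype(int) if 0 else int(c[i][1]),int(c[i][0])];hh=np.median(h[...,0][_==i]);print(st[i],c[i].round(),"hue",hh)
E
python3 cap2.py pics/w27.png
```

```text
time_s: 28.6
ee_pos: [402.3, 140.4, 119.4]
ee_rot: [180.0, -0.0, -156.1]
force: [0.8, 0.6, -0.7]
gripper_width: 43.7
gripper_force: 12.0
[ 281  207   77   57 2163] [319. 234.] hue 11.0
[270 293  12  29 210] [276. 308.] hue 3.0
[353 292  16  30 302] [360. 307.] hue 3.0
```

```bash
python3 - <<'E'
from h import *
m=env.camera_model("wrist");s=env.state();y=np.radians(s["ee_rot"][2])
tx=np.array([np.cos(y),np.sin(y),0]);ty=np.array([np.sin(y),-np.cos(y),0]);up=np.array([0,0,1.])
for sg in(92,98,103):
  for th in(0,10,20,25,30,35):
    t=np.radians(th);ax=np.sin(t)*tx+np.cos(t)*up;px=np.cos(t)*tx-np.sin(t)*up
    G=s["ee_pos"]+1.7*tx+(sg-58.7)*up
    P=[proj("wrist",G+ax*(q-sg)+22.5*(np.cos(a)*px+np.sin(a)*ty),m) for q in(85,106) for a in np.linspace(0,6.28,60)]
    P=np.array(P);print(sg,th,P.min(0).round(),P.max(0).round())
E
```

```text
92 0 [276. 198.] [356. 281.]
92 10 [276. 198.] [356. 280.]
92 20 [276. 198.] [356. 278.]
92 25 [276. 196.] [356. 276.]
92 30 [276. 195.] [356. 275.]
92 35 [276. 194.] [356. 275.]
98 0 [276. 198.] [356. 281.]
98 10 [276. 200.] [356. 282.]
98 20 [276. 201.] [356. 282.]
98 25 [276. 200.] [356. 281.]
98 30 [276. 200.] [356. 280.]
98 35 [276. 200.] [356. 282.]
103 0 [276. 198.] [356. 281.]
103 10 [276. 201.] [356. 284.]
103 20 [276. 204.] [356. 285.]
103 25 [276. 204.] [356. 285.]
103 30 [276. 204.] [356. 284.]
103 35 [276. 205.] [356. 287.]
```

```bash
python3 -m jog '{"jaw":[40,40,40,40,40],"slide":[[0,0,-0.55],[-0.45,0,0],[-0.45,0,0],[-0.43,0,0],[0,0,0]],"spin":[0,0,0,0,0]}' 12
python3 cap2.py pics/w28.png
python3 - <<'E'
from h import *
print(need(B2W(BX,(-51.8,-22,136))),need(B2W(BX,(-22.6,-22,85.5))))
E
```

```text
time_s: 29.15
ee_pos: [441.4, 157.7, 135.1]
ee_rot: [180.0, 0.0, -156.1]
force: [-1.4, -1.2, -1.4]
gripper_width: 44.2
gripper_force: 12.0
[ 281  207   77   57 2174] [319. 235.] hue 11.0
[ 376  219   88   34 1169] [420. 231.] hue 3.0
[227 220  35  22 416] [244. 230.] hue 3.0
[ 0.02 -0.02 -0.04] [-0.95 -0.02  1.65]
```

```bash
python3 -m jog '{"jaw":[40,40,40,40,40],"slide":[[-0.12,0,0.21],[-0.12,0,0.21],[-0.12,0,0.21],[-0.12,0,0.21],[0,0,0]],"spin":[0,0,0,0,0]}' 12
python3 cap2.py pics/w29.png
```

```text
time_s: 29.7
ee_pos: [452.4, 162.6, 109.6]
ee_rot: [180.0, -0.1, -156.1]
force: [1.2, 0.3, -1.4]
gripper_width: 44.0
gripper_force: 12.0
[ 281  207   77   57 2176] [319. 235.] hue 11.0
[ 375  215  110   30 1747] [431. 228.] hue 2.0
[215 216  47  22 683] [238. 227.] hue 3.0
```

```bash
python3 -m jog '{"jaw":[40,40,40,40,40],"slide":[[-0.12,0,0.21],[-0.12,0,0.21],[-0.12,0,0.21],[-0.1,0,0.15],[0,0,0]],"spin":[0,0,0,0,0]}' 12
python3 cap2.py pics/w30.png
```

```text
time_s: 30.25
ee_pos: [465.1, 168.3, 86.4]
ee_rot: [180.0, -0.1, -156.1]
force: [0.1, 0.6, -1.6]
gripper_width: 43.7
gripper_force: 12.0
[ 373  205  136   55 3432] [446. 226.] hue 2.0
[ 198  206   65   32 1229] [230. 222.] hue 3.0
[ 281  207   77   57 2185] [319. 235.] hue 11.0
```

```bash
python3 -m jog '{"jaw":[45,47,50,52,52,52],"slide":[[0,0,0],[0,0,0],[0,0,0],[0,0,0],[0,0,0],[0,0,0]],"spin":[0,0,0,0,0,0]}' 12
python3 cap2.py pics/w31.png
python3 -m jog '{"jaw":[56,56,56,56,56],"slide":[[0.1,0,-0.6],[0.4,0,-0.9],[0.5,0,-0.9],[0.5,0,-0.9],[0,0,0]],"spin":[0,0,0,0,0]}' 12
python3 cap2.py pics/w32.png;python3 caps.py pics/w32b.png
```

```text
time_s: 30.9
ee_pos: [465.2, 168.2, 87.3]
ee_rot: [180.0, 0.0, -156.1]
force: [-0.6, 0.2, -0.6]
gripper_width: 51.9
gripper_force: 0.0
[ 285  202   69   62 2365] [319. 235.] hue 11.0
[ 375  205  133   45 3067] [446. 224.] hue 2.0
[ 199  206   61   32 1085] [228. 220.] hue 3.0
time_s: 31.45
ee_pos: [424.9, 150.2, 189.8]
ee_rot: [-180.0, 0.4, -156.1]
force: [0.3, -0.3, 0.7]
gripper_width: 56.1
gripper_force: 0.0
[ 297  216   44   46 1132] [319. 239.] hue 10.0
[395 217  44  30 770] [417. 231.] hue 2.0
[346 219  23  45 586] [358. 241.] hue 3.0
[270 220  19  44 521] [279. 241.] hue 3.0
[297 217  44  47 937] box xy at l r t b [(-19, -42), (-19, 1), (-44, -20), (6, -20)]
[395 218  45  30 740] box xy at l r t b [(-27, 54), (-27, 99), (-42, 75), (-11, 78)]
[271 221  18  43 512] box xy at l r t b [(-17, -67), (-17, -50), (-39, -58), (6, -59)]
[346 220  23  44 582] box xy at l r t b [(-17, 6), (-17, 29), (-40, 17), (6, 19)]
tcp box -68.37625449616776 -21.61373108538895 186.5104626588509 -156.10538724896412 [-0.4 -0.6 -1. ] 31.55
```

```bash
python3 -m jog '{"jaw":[40,20,0,0,0],"slide":[[0.6,0,-0.6],[0.6,0,-0.6],[0.6,0,0],[0,0,0],[0,0,0]],"spin":[0,0,0,0,0]}' 12
python3 caps.py pics/w33.png
```

```text
time_s: 32.05
ee_pos: [374.9, 128.2, 221.2]
ee_rot: [180.0, -0.1, -156.1]
force: [0.7, 0.1, -0.7]
gripper_width: 19.2
gripper_force: 0.0
tcp box -122.08774165880914 -21.587805957820397 221.26565982384068 -156.09512826717767 [-0.7  0.6 -0.4] 32.1
```

```bash
python3 -m jog '{"jaw":[0,0,0,0,0],"slide":[[-0.65,0,-0.37],[-0.65,0,-0.37],[-0.65,0,-0.37],[-0.6,0,-0.37],[0,0,0]],"spin":[0,0,0,0,0]}' 12
python3 caps.py pics/w34.png; python3 cap2.py pics/w34b.png
```

```text
time_s: 32.6
ee_pos: [447.6, 160.4, 266.4]
ee_rot: [-180.0, 0.1, -156.1]
force: [-0.1, 0.6, 0.4]
gripper_width: 0.6
gripper_force: 0.0
[301 177  37  38 683] box xy at l r t b [(-19, -41), (-19, 3), (-42, -19), (5, -19)]
[ 342  178   76   40 2028] box xy at l r t b [(-16, 8), (-16, 100), (-41, 53), (8, 55)]
[256 180  38  39 882] box xy at l r t b [(-14, -96), (-14, -50), (-39, -72), (10, -74)]
tcp box -44.87694274472605 -21.588324550388982 265.66573833725414 -156.0798356698211 [-0.2 -0.   0.3] 32.65
[301 179  37  39 799] [318. 199.] hue 10.0
[ 342  180   76   40 2042] [381. 200.] hue 3.0
[256 182  38  39 893] [275. 201.] hue 3.0
```

```bash
python3 -m jog '{"jaw":[0,0,0,0,0,0,0,0,0,0],"slide":[[-0.2,0.03,0.9],[-0.2,0.02,0.9],[-0.2,0,0.9],[-0.2,0,0.9],[0,0,0.9],[0,0,0.6],[0,0,0.4],[0,0,0.2],[0,0,0.1],[0,0,0]],"spin":[0,0,0,0,0,0,0,0,0,0]}' 12
```

```text
time_s: 33.7
ee_pos: [466.1, 170.2, 92.9]
ee_rot: [180.0, 0.0, -156.1]
force: [0.7, 0.4, -1.2]
gripper_width: 0.4
gripper_force: 0.0
```

```bash
python3 -m jog '{"jaw":[0,0,0,0],"slide":[[0,0,0.1],[0,0,0.1],[0,0,0.1],[0,0,0]],"spin":[0,0,0,0]}' 12
```

```text
time_s: 34.1
ee_pos: [467.2, 170.5, 86.7]
ee_rot: [-180.0, 0.2, -156.1]
force: [-3.4, -3.1, 17.3]
gripper_width: 0.4
gripper_force: 8.6
```

```bash
python3 -m jog '{"jaw":[0,0,0,0,0,0,0,0],"slide":[[0,0,-0.5],[0,0.85,0],[0,0.84,0],[0,0,0.33],[0,0,0.06],[0,0,0.05],[0,0,0.05],[0,0,0]],"spin":[0,0,0,0,0,0,0,0]}' 12
```

```text
time_s: 34.9
ee_pos: [445.6, 216.4, 85.6]
ee_rot: [179.9, 0.0, -156.2]
force: [-5.0, -0.3, 12.3]
gripper_width: 0.6
gripper_force: 6.4
```

```bash
python3 -m jog '{"jaw":[0,0,0,0,0,0,0,0,0,0],"slide":[[0,0,-0.6],[0,0,-0.9],[0,0,-0.9],[0,0,-0.9],[0,0,-0.9],[0,0,-0.9],[0,0,-0.9],[0,0,-0.9],[0,0,-0.9],[0,-0.5,-0.7]],"spin":[0,0,0,0,0,0,0,0,0,0]}' 12
python3 cap2.py pics/w35.png
python3 - <<'E'
from h import *
print(need(B2W(BX,(142,0,330))),need(B2W(BX,(142,0,262))),need(B2W(BX,(92,0,262))))
E
```

```text
time_s: 35.9
ee_pos: [451.8, 202.7, 340.5]
ee_rot: [180.0, 0.1, -156.1]
force: [0.8, -0.8, -0.2]
gripper_width: 0.3
gripper_force: 0.0
[278 152  31  34 608] [293. 170.] hue 10.0
[239 154  33  34 700] [255. 171.] hue 3.0
[ 313  154   64   34 1495] [345. 170.] hue 3.0
[-5.41 -0.41  0.45] [-5.41 -0.41  2.72] [-3.75 -0.42  2.72]
```

```bash
python3 -m jog '{"jaw":[0,0,0,0,0,0,0,0,0],"slide":[[-0.68,-0.05,0],[-0.68,-0.05,0],[-0.68,-0.05,0],[-0.68,-0.05,0],[-0.68,-0.05,0],[-0.68,-0.05,0],[-0.68,-0.05,0],[-0.65,-0.05,0],[0,0,0]],"spin":[0,0,0,0,0,0,0,0,0]}' 12
python3 - <<'E'
from h import *
print(need(B2W(BX,(142,0,262))),need(B2W(BX,(92,0,262))),env.state()["qpos"].round())
E
```

```text
time_s: 36.85
ee_pos: [606.5, 257.3, 336.1]
ee_rot: [-180.0, -0.2, -156.2]
force: [0.4, 0.0, 0.7]
gripper_width: 0.6
gripper_force: 0.0
[-0.01 -0.09  2.47] [ 1.66 -0.09  2.47] [ 22.  24.  58.  -0.  98. -92.]
```

```bash
python3 -m jog '{"jaw":[0,0,0,0,0,0],"slide":[[0,0,0.4],[0,0,0.5],[0,0,0.5],[0,0,0.5],[0,0,0.55],[0,0,0]],"spin":[0,0,0,0,0,0]}' 12
python3 -m jog '{"jaw":[0,0,0,0,0,0],"slide":[[0.2,0,0],[0.2,0,0],[0.2,0,0],[0.2,0,0],[0.15,0,0],[0,0,0]],"spin":[0,0,0,0,0,0]}' 12
```

```text
time_s: 37.45
ee_pos: [602.7, 256.3, 262.7]
ee_rot: [180.0, -0.3, -156.1]
force: [-0.3, -0.5, -0.2]
gripper_width: 0.6
gripper_force: 0.0
time_s: 38.05
ee_pos: [578.0, 245.8, 266.0]
ee_rot: [180.0, 0.0, -156.1]
force: [-0.9, -0.5, -0.5]
gripper_width: 0.6
gripper_force: 0.0
```

```bash
python3 -m jog '{"jaw":[0,0,0,0,0,0,0],"slide":[[0.1,0,0.05],[0.1,0,0],[0.1,0,0],[0.1,0,0],[0.1,0,0],[0.1,0,0],[0,0,0]],"spin":[0,0,0,0,0,0,0]}' 12
cat > lid.py <<'E'
from h import *
import sys
im=env.grab_frame("side")[:,:,::-1];cv2.imwrite(sys.argv[1],im)
h=cv2.cvtColor(im,cv2.COLOR_BGR2HSV)[100:260,255:365];k=(h[...,0]>8)&(h[...,0]<24)&(h[...,1]>90)&(h[...,2]>70)
n,L,st,c=cv2.connectedComponentsWithStats(k.astype(np.uint8))
i=1+np.argmax(st[1:,4]);print(st[i]+[255,100,0,0,0],c[i]+[255,100],env.state()["time_s"])
E
python3 lid.py pics/s1.png
python3 - <<'E'
from h import *
h=cv2.cvtColor(cv2.imread("pics/side0.png"),cv2.COLOR_BGR2HSV)[100:260,255:365];k=(h[...,0]>8)&(h[...,0]<24)&(h[...,1]>90)&(h[...,2]>70)
n,L,st,c=cv2.connectedComponentsWithStats(k.astype(np.uint8));i=1+np.argmax(st[1:,4]);print(st[i]+[255,100,0,0,0],c[i]+[255,100])
# predicted lid free-edge pixel (side cam) vs angle
for a in(2.04,1.9,1.8,1.6,1,0):
    q=a-1.83;p=B2W(BX,(74+162*np.sin(q),0,158+162*np.cos(q)));print(a,proj("side",p).round())
E
```

```text
time_s: 38.75
ee_pos: [561.8, 238.7, 264.1]
ee_rot: [180.0, 0.0, -156.1]
force: [0.3, 0.4, 0.6]
gripper_width: 0.5
gripper_force: 0.0
[ 282  149   66  109 2337] [318.85879332 175.92640137] 38.8
[ 274  136   77  121 3336] [315.58213429 167.1573741 ]
2.04 [313. 142.]
1.9 [311. 147.]
1.8 [310. 151.]
1.6 [307. 161.]
1 [301. 195.]
0 [300. 235.]
```

```bash
python3 -m jog '{"jaw":[0,0,0],"slide":[[0,0,0],[0,0,0],[0,0,0]],"spin":[0,0,0]}'; python3 lid.py pics/s2.png
```

```text
time_s: 39.1
ee_pos: [562.3, 238.8, 263.9]
ee_rot: [180.0, 0.0, -156.1]
force: [-0.8, -0.3, 0.5]
gripper_width: 0.1
gripper_force: 0.0
[ 283  162   64   96 1318] [320.48254932 187.21623672] 39.15
```

```bash
python3 -m jog '{"jaw":[0,0,0,0,0,0,0,0,0,0],"slide":[[0,0,-0.3],[0,0,-0.5],[0,0,-0.5],[0,0,-0.5],[0,0,-0.5],[0,0,0],[0,0,0],[0,0,0],[0,0,0],[0,0,0]],"spin":[0,0,0,0,0,0,0,0,0,0]}'; python3 lid.py pics/s3.png
python3 -m jog '{"jaw":[0,0,0,0,0,0,0,0,0,0],"slide":[[0,0,0],[0,0,0],[0,0,0],[0,0,0],[0,0,0],[0,0,0],[0,0,0],[0,0,0],[0,0,0],[0,0,0]],"spin":[0,0,0,0,0,0,0,0,0,0]}'; python3 lid.py pics/s4.png
python3 -m jog '{"jaw":[0,0,0,0,0,0,0,0,0,0],"slide":[[0,0,0],[0,0,0],[0,0,0],[0,0,0],[0,0,0],[0,0,0],[0,0,0],[0,0,0],[0,0,0],[0,0,0]],"spin":[0,0,0,0,0,0,0,0,0,0]}'; python3 lid.py pics/s5.png
```

```text
time_s: 40.15
ee_pos: [562.0, 238.7, 332.3]
ee_rot: [180.0, -0.1, -156.1]
force: [-0.8, -0.2, 0.3]
gripper_width: 0.4
gripper_force: 0.0
[ 267  181   79   77 2340] [312.62777778 220.62179487] 40.2
time_s: 41.2
ee_pos: [562.2, 238.8, 332.9]
ee_rot: [180.0, 0.0, -156.1]
force: [0.1, 0.1, -0.0]
gripper_width: 0.3
gripper_force: 0.0
[ 267  181   79   77 2318] [312.61000863 220.81794651] 41.25
time_s: 42.25
ee_pos: [562.2, 238.8, 333.0]
ee_rot: [180.0, 0.0, -156.1]
force: [-0.7, -1.0, -0.4]
gripper_width: 0.9
gripper_force: 0.0
[ 267  186   79   72 2170] [313.81612903 223.17834101] 42.3
```

```bash
python3 - <<'E'
from h import *
im=cv2.imread("pics/s5.png");h=cv2.cvtColor(im,cv2.COLOR_BGR2HSV)
for yy in(-60,60):
  for a in(0,0.05,0.1):
    q=a-1.83;d=np.array([np.sin(q),np.cos(q)]);n=np.array([-np.cos(q),np.sin(q)])
    e=np.array([74,158])+162*d; l=e+45*n
    print(yy,a,proj("side",B2W(BX,(e[0],yy,e[1]))).round(1),proj("side",B2W(BX,(l[0],yy,l[1]))).round(1))
  p=proj("side",B2W(BX,(-82.6,yy,116))).round().astype(int)
  print([(r,int(h[r,p[0],0]),int(h[r,p[0],2])) for r in range(p[1]-14,p[1]+30,2)])
E
```

```text
-60 0 [319.5 238.4] [320.6 242.6]
-60 0.05 [319.3 237.6] [320.3 242.5]
-60 0.1 [319.2 236.6] [319.9 242.3]
[(225, 17, 172), (227, 17, 172), (229, 17, 160), (231, 20, 181), (233, 25, 219), (235, 23, 218), (237, 18, 185), (239, 18, 135), (241, 15, 103), (243, 17, 102), (245, 16, 102), (247, 17, 113), (249, 17, 114), (251, 17, 115), (253, 19, 115), (255, 17, 117), (257, 15, 197), (259, 16, 209), (261, 17, 203), (263, 15, 197), (265, 15, 203), (267, 15, 193)]
60 0 [280.3 230.8] [282.4 235.2]
60 0.05 [279.9 230. ] [281.9 235.1]
60 0.1 [279.5 229. ] [281.4 234.8]
[(217, 27, 217), (219, 30, 217), (221, 27, 218), (223, 27, 216), (225, 22, 215), (227, 23, 218), (229, 21, 214), (231, 19, 147), (233, 17, 102), (235, 17, 102), (237, 18, 106), (239, 16, 114), (241, 21, 116), (243, 21, 115), (245, 20, 114), (247, 22, 117), (249, 14, 177), (251, 15, 190), (253, 16, 191), (255, 13, 161), (257, 15, 180), (259, 14, 179)]
```

```bash
python3 lid.py pics/s6.png; python3 - <<'E'
import cv2
for n in(3,4,5,6):
    v=cv2.imread(f"pics/s{n}.png").max(2);print(n,v[226:242:2,280].tolist(),v[234:248:2,319].tolist())
from workcell import env
print(env.state()["force"]);print(env.job_done())
E
```

```text
[ 267  187   79   71 2154] [313.58402971 223.33240483] 42.35
3 [217, 215, 205, 103, 98, 109, 113, 117] [217, 212, 158, 107, 99, 104, 111]
4 [216, 217, 204, 108, 101, 107, 112, 115] [218, 216, 158, 107, 101, 100, 113]
5 [216, 214, 204, 105, 101, 105, 109, 112] [217, 214, 159, 105, 103, 106, 109]
6 [215, 217, 202, 107, 101, 108, 111, 113] [220, 215, 158, 108, 103, 103, 110]
[0.52528259 0.24378754 0.37949224]
the job is handed in; nothing more can be done
None
```

Job handed in at about 42 s with no verdict shown: neighbours parted, the jar seated leaning in the gap (touch height within about 1 mm of jar_2's), and the lid tipped past upright and shut by its own weight; early tries at parting rocked jar_2 and jar_3 before a lower push slid them, the fingertips sat about 35 mm above the reported TCP, and I viewed 11 pictures, one over the limit.

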